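# Tighten a lamp's retaining ring with a pin spanner

## Robot

A 6-joint arm with a two-finger parallel gripper is mounted at the origin on the work surface. World frame = base frame: x ahead of the robot, y to its left, z up, the work surface at z = 0. Lengths are in m, angles in rad, forces in N, time in s.
With the tool pointing down it reaches from about 0.35 to 0.975 m from the base axis. Payload 4.9 kg.
Tool frame: the origin (TCP) lies on the centre line of the jaws, within the pads' length; the fingertips stand 14 mm ahead of it and the grasp point (between the pads) lies 5 mm behind it; y points along the fingers, z is the direction in which the jaws open and shut, and the axes are right-handed (so a half turn about y gives the same grasp; the last joint's range is limited). The gripper opens to 85 mm and grips with 20 to 120 N. Pads are 22 mm wide; open, the fingers measure 114 mm over their backs; the gripper's body (76 mm by 85 mm) begins 54 mm behind the grasp point. The pads swing forward as they close: fully open they stand 13 mm farther back than shut.
Start: joints at [1.192, 0.053, 1.613, -0, 1.476, -0.119], TCP at [0.161, 0.604, 0.245] pointing down, gripper open.
Joint ranges: [-3.01, 3.01], [-1.01, 2.22], [0.06, 2.58], [-1.02, 4.17], [0.09, 2.62], [-3.14, 3.14]. Speed limits (rad/s): [2.57, 2.57, 3.14, 3.14, 3.14, 3.14].

## Interface

Orientations are given as a rotation vector (axis times angle).
In Python, from station import ctrl gives the robot as it stands.
- The arm moves only by the tool servo_tool, never from a script. Its arguments are lists of equal length, an entry for each row: "delta_pos": the shift along the tool's x, y, z in m, a list of three; "dr": the turn, a rotation vector about the tool's x, y, z in degrees, a list of three; "grip": the opening, from 0 (shut) to 1 (fully open). In form: {"delta_pos": [[x, y, z], ...], "dr": [[rx, ry, rz], ...], "grip": [grip, ...]}. A call has 1 to 5 rows; each row shifts and turns the pose as measured when the row begins, along the tool's axes as they then stand; what a row does not reach is not made up. A row lasts 1/8 s, in which the tool goes at most 62.5 mm and 10.7 degrees, less where a joint would pass 70% of its speed; a pose out of reach is approached as far as the arm can. A call is refused whole if a number of a shift passes 0.0625 or a number of a turn 10.7, either way. A call with a gripper value outside its range is refused whole. The fingers move at their own pace and stop on an object; "grip_force" is the grip in N (left out, the last holds). Time passes only in rows, so rows that do not move let the fingers close. It gives the time, the measured TCP pose, the force and the opening at its end, in the units of the state.
- ctrl.get_obs(): the state, without advancing time (a new reading comes with each control period).
- ctrl.get_image(name): name is "scene" or "top" or "wrist"; returns the picture (384x512x3 uint8, red, green, blue); there is no depth.
- ctrl.camera_params(name): a dict with "fovy" (degrees; the focal length in pixels is half the picture's height over the tangent of half this angle, whatever the lens; pixels are square), "cx", "cy" (the principal point, pixels), "eye" and "rotation" of the camera in the world. Camera axes: x right, y down, z forward; pixel columns grow to the right and rows downward; lengths in m; the calibration is good to about 2 mm. The wrist camera is an equidistant fisheye: a pixel r from the principal point sees the ray r / f radians off the axis. A picture is of the moment at which its call begins: read the wrist's pose just before it. camera_params takes no time and is no camera call; for the wrist camera it gives the pose at the moment of the call.
- ctrl.finish_job(): hands the job in, once; it reports no verdict.
Trained networks look in the newest picture that a camera, given by its name, has taken for a name from the list of things; names that differ only in an ending like _2 or _b are one class to them, and where a whole thing is asked for, a point or a joint stands for the part that bears it (a point fixed in the world has none). Each returns a list of dicts, best first, with "score" (0 to 1); they miss things now and then, are a little off and sometimes report something else, mostly with a low value. They report only what shows in the picture. A call takes as long as a camera call. They do not tell look-alikes from the thing itself.
- ctrl.masks_of(camera, label): "pixels" (384x512 bool, what is visible of it) and "extent" ([left, top, right, bottom] in pixels, round what is visible of it).
The state is a dict: "t": time; "q": joint angles; "dq": joint speeds; "effort": joint torques, N m; "tool_pos": TCP position; "tool_rot": TCP orientation; "contact_force": force on the tool from outside, world axes, zero at the start; "wrist_torque": the same for the moment, N m; "opening": finger opening in m.
Only numpy, scipy, OpenCV 4.12 (cv2) and the standard library are available. Lean on these libraries where they do the work, as an engineer would, in place of code of your own. Each camera call takes 0.05 s, during which the arm holds its last target.

## Task

The glass has just been put into the lamp held face up in the vise, and its retaining ring is only started. Pick up the pin spanner by its handle, put both its pins fully down into the two holes in the ring's face before you turn anything, and turn the ring clockwise (seen from above) right up to its stop, where the black line on the ring meets the small upright mark on the lamp's flange. Then lift the spanner off and lay it (do not drop it) flat on the bench, pins down and clear of the vise, and let go; keep the pins off the glass, keep your gripper off the vise, lamp and ring, and leave the other things on the bench where they are.

Things in the scene. Friction and masses are not known exactly. Their poses are not given: they have to be found in the camera images.
- vise: Grey drill-press vise fixed to the bench (it cannot move), about 265 mm along its x and 136 mm along y, jaws 104 mm wide with their tops 74 mm above the bench. It carries the lamp, the glass and the ring. Origin on the bench, straight under the ring's axis; -x is the side of its screw handle.
- ring_face (a point): Centre of the upper face of the aluminium retaining ring, on its vertical axis, 111.5 mm above the bench. Ring: outer diameter 104, inner 68, 14 mm thick, with two 11.5 mm holes right through it, 43 mm from the axis on this frame's +y and -y, 14 mm deep to the flange below. The frame turns with the ring, z up; a black line on the ring's face lies on its +x.
- lamp: The dark lamp head clamped face up in the vise. Its flange, 120 mm in diameter, lies under the ring, upper side 97 mm above the bench; the finned body below is 81 mm in diameter. A small upright aluminium mark (5 mm wide) on the rim of the flange, just outside the ring, is where the ring's black line comes when the ring is home. Origin on the ring's axis at the lamp's foot, 28 mm above the bench.
- hole_1 (a point): Mouth of one ring hole, at its centre, level with the ring's upper face; axes as ring_face.
- hole_2 (a point): Mouth of the other ring hole, opposite, at its centre, level with the ring's upper face; axes as ring_face.
- ring (a joint): How far the ring has been turned, rad; grows as the ring turns clockwise seen from above; the hard stop (home) is at 1.1. It starts between 0 and 0.4, so 0.7 to 1.1 rad are left to turn. Friction of about 0.35 N m holds it wherever it is left; it does not rise or sink noticeably as it turns.
- glass: The lamp's clear glass inside the ring, 68 mm in diameter, its upper side 10.5 mm below the ring's upper face. Fragile. Origin at the centre of its underside, on the ring's axis.
- spanner: T-shaped pin spanner, about 0.36 kg, lying level with its pins down. Origin level with the pin tips, under the place to grip; x points from handle to head, z up. Black handle 24 mm wide with flat upright sides, 32 mm high (underside level with the pin tips), from 27 mm ahead of to 73 mm behind the origin; a 20 mm wide shank leads on to the crossbar. Balance point about 23 mm ahead of the origin.
- spanner_grip (a point): Place to grip on the spanner's handle, half-way up (16 mm above the bench at the start), 85 mm behind the middle of the crossbar; axes as the spanner's.
- spanner_head (a point): Middle of the spanner's crossbar on its underside, half-way between the pins, 12 mm above the pin tips, 85 mm ahead of the grip; axes as the spanner's. The steel crossbar is 104 mm along y, 22 mm wide, 6 mm thick. With the pins fully in, it lies on ring_face with its y along the ring's y, either way round.
- pin_1 (a point): Centre of the tip of one pin (43 mm to the spanner's +y side); axes as the spanner's. The pins point down, 8 mm in diameter, 12 mm long, tips chamfered to 5 mm, 86 mm apart like the ring's holes.
- pin_2 (a point): Centre of the tip of the other pin (43 mm to the spanner's -y side); axes as the spanner's.
- grease_jar: White grease jar with black cap, 68 mm in diameter, 70 mm high, standing. Not part of the job. Origin at the centre of its underside.
- screwdriver: Screwdriver with wooden handle, 200 mm long, lying along its x. Not part of the job. Origin at the middle of its underside.
- seal_bin: Small green plastic bin with rubber seals, 90 x 140 mm, 50 mm high. Not part of the job. Origin at the centre of its underside.
Mind the look-alikes: they are no part of the job. Of the things that look like the spanner, take the one that is farthest to the robot's right at the start.

How it is judged:
By the outcome, as a careful person would: the job done as asked, in the order asked, and still so for the second after the job is handed in, with the robot touching nothing.
It also fails if it takes over 59 s, if anything falls off the work surface, if the arm or the gripper's body presses on something with over 40 N, if the wrist force passes 120 N, or if a joint passes its speed limit or range.

## Working session

There is one attempt and no reset: what is moved stays moved. The work goes in short steps, Python scripts to look and compute and a tool call to move; the robot and the scene stay as the last step left them, time stands still between calls to the robot, and variables do not carry over. Pictures are saved under pics/ and viewed, and the job is handed in when it is done.

Besides the shell and the picture viewer there is one more tool, called after "Call:" by a JSON object that holds its "name" and its "arguments", one argument or row to a line. servo_tool: Moves the arm, as the interface text tells. Its arguments: {"type":"object","properties":{"delta_pos":{"type":"array","items":{"type":"array","items":{"type":"number"}}},"dr":{"type":"array","items":{"type":"array","items":{"type":"number"}}},"grip":{"type":"array","items":{"type":"number"}},"grip_force":{"type":"number"}},"required":["delta_pos","dr","grip"]}

```bash
ls; mkdir -p pics; python3 - <<'E'
from station import ctrl
import cv2
o=ctrl.get_obs();print(o)
for n in("scene","top","wrist"):
    p=ctrl.camera_params(n);print(n,p)
    cv2.imwrite(f"pics/{n}0.png",ctrl.get_image(n)[:,:,::-1])
E
```

```text
pics
{'t': 0.0, 'q': array([ 1.19200297e+00,  5.33640720e-02,  1.61432518e+00,  1.47630856e-06,
        1.47599740e+00, -1.19016755e-01]), 'dq': array([ 0.00052957, -0.00053842,  0.0006272 , -0.00083853, -0.0018521 ,
       -0.00167215]), 'effort': array([ 1.78074210e-03, -3.93674862e+01, -3.70183432e+01,  1.80771185e-04,
        7.08942898e-03,  1.32829027e-05]), 'tool_pos': array([0.16032381, 0.60345947, 0.2440399 ]), 'tool_rot': array([-1.56319099,  0.20438852, -0.2035739 ]), 'contact_force': array([ 0.17688865, -0.06899003, -0.97563533]), 'wrist_torque': array([-0.0141628 ,  0.06256584, -0.00068412]), 'opening': 0.08552162041611415}
scene {'fovy': 48.14416208348979, 'cx': 253.32703072034099, 'cy': 193.45891643223723, 'eye': array([ 1.29301827, -0.16628426,  1.28534475]), 'rotation': array([-2.10030323, -1.61465963,  0.48284322])}
top {'fovy': 49.22328046306207, 'cx': 257.5971850920482, 'cy': 191.30103015359515, 'eye': array([0.51543864, 0.00611684, 1.20691773]), 'rotation': array([-2.21620268,  2.16183932, -0.07314237])}
wrist {'fovy': 65.70646984690485, 'cx': 254.18346853136794, 'cy': 186.6085951307814, 'eye': array([0.08108768, 0.62423093, 0.37186878]), 'rotation': array([2.27253145, 1.74760272, 0.28603806])}
```

View pics/top0.png

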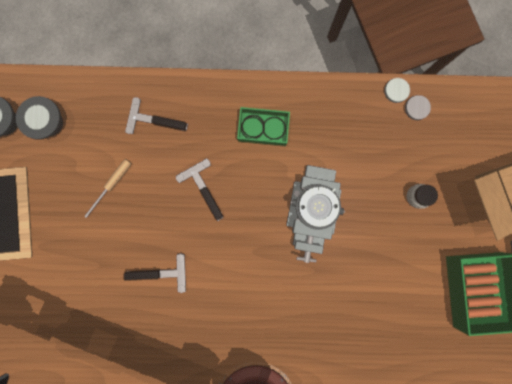

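View pics/scene0.png

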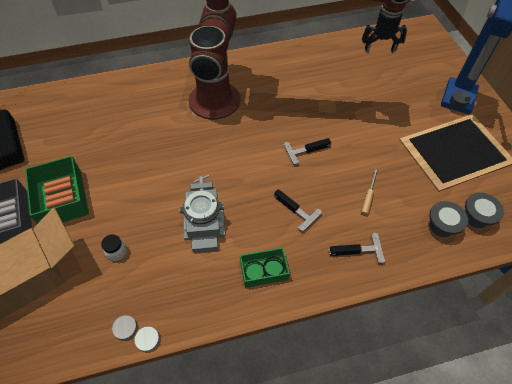

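View pics/wrist0.png

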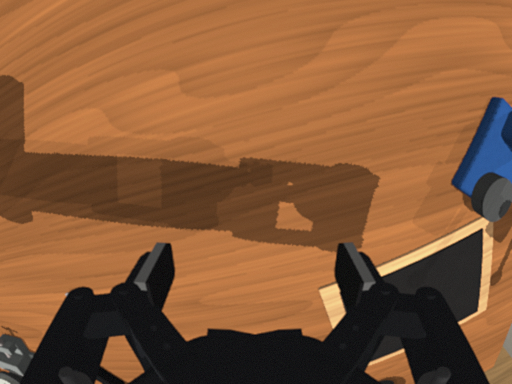

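Spanner look-alikes in the top view: A (157,115), B (202,190) and C (157,273). Robot's right is the image's right, and B is the farthest right, so B is my pick. I'll check it in a crop and measure.

```bash
cat > h.py <<'E'
import numpy as np, cv2
from scipy.spatial.transform import Rotation as R
from station import ctrl
def proj(p,P,z=None):
    """world points -> pixels"""
    P=np.atleast_2d(P); f=192/np.tan(np.radians(p['fovy'])/2)
    c=(P-p['eye'])@R.from_rotvec(p['rotation']).as_matrix()
    if p.get('fish'):
        r=np.hypot(c[:,0],c[:,1]); th=np.arctan2(r,c[:,2]); s=f*th/np.maximum(r,1e-9)
        return np.c_[p['cx']+s*c[:,0],p['cy']+s*c[:,1]]
    return np.c_[p['cx']+f*c[:,0]/c[:,2],p['cy']+f*c[:,1]/c[:,2]]
def ray(p,uv):
    uv=np.atleast_2d(np.array(uv,float)); f=192/np.tan(np.radians(p['fovy'])/2)
    d=(uv-[p['cx'],p['cy']])/f
    if p.get('fish'):
        th=np.hypot(d[:,0],d[:,1]); k=np.sin(th)/np.maximum(th,1e-9)
        c=np.c_[d*k[:,None],np.cos(th)]
    else: c=np.c_[d,np.ones(len(d))]
    return c@R.from_rotvec(p['rotation']).as_matrix().T
def topl(p,uv,z):
    d=ray(p,uv); return p['eye']+d*((z-p['eye'][2])/d[:,2])[:,None]
def cam(n):
    p=dict(ctrl.camera_params(n)); p['fish']=(n=='wrist'); return p
def mat(): 
    o=ctrl.get_obs(); return o,R.from_rotvec(o['tool_rot']).as_matrix()
E
python3 - <<'E'
from h import *
im=cv2.imread('pics/top0.png'); p=cam('top')
a=cv2.resize(im[150:225,165:235],None,fx=8,fy=8,interpolation=cv2.INTER_CUBIC); cv2.imwrite('pics/cB.png',a)
a=cv2.resize(im[160:268,275:360],None,fx=5.5,fy=5.5,interpolation=cv2.INTER_CUBIC); cv2.imwrite('pics/cV.png',a)
print(topl(p,[[202,190]],.016))
_,M=mat();print(M)
ctrl.get_image('top')
for l in('spanner','ring_face','vise'):
  for m in ctrl.masks_of('top',l)[:4]: 
    ys,xs=np.nonzero(m['pixels']);print(l,m['score'],m['extent'],xs.mean(),ys.mean())
E
```

```text
[[0.59279586 0.16331387 0.016     ]]
[[ 9.66432336e-01 -5.66413793e-04  2.56920648e-01]
 [-2.56921211e-01 -1.43994418e-03  9.66431280e-01]
 [-1.77448615e-04 -9.99998803e-01 -1.53713234e-03]]
spanner 0.79 [175.7, 155.7, 222.8, 220.9] 201.39972337482712 186.41908713692945
spanner 0.74 [122.3, 255.2, 186.1, 291.1] 160.67611336032388 273.57624831309045
spanner 0.64 [125.6, 96.4, 189.8, 135.5] 151.23816155988857 119.23537604456824
spanner 0.43 [88.0, 157.9, 131.8, 213.7] 117.0282131661442 174.65203761755487
ring_face 0.58 [296.7, 187.7, 338.3, 227.8] 318.4386206896552 206.13931034482758
vise 0.98 [286.6, 168.5, 344.9, 257.1] 313.94604121475055 210.08920824295012
```

View pics/cB.png

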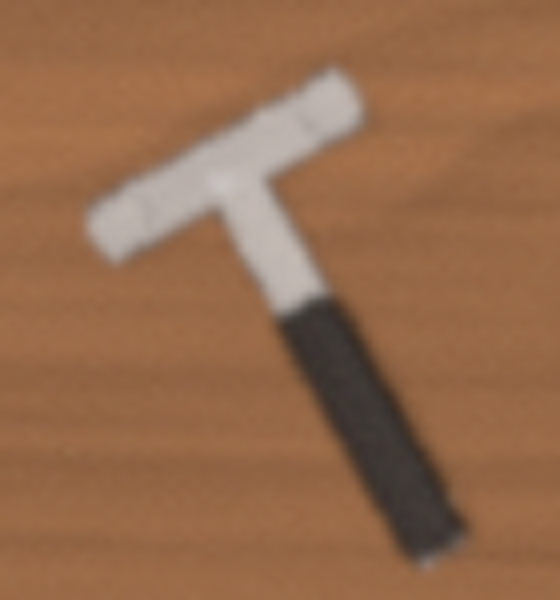

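View pics/cV.png

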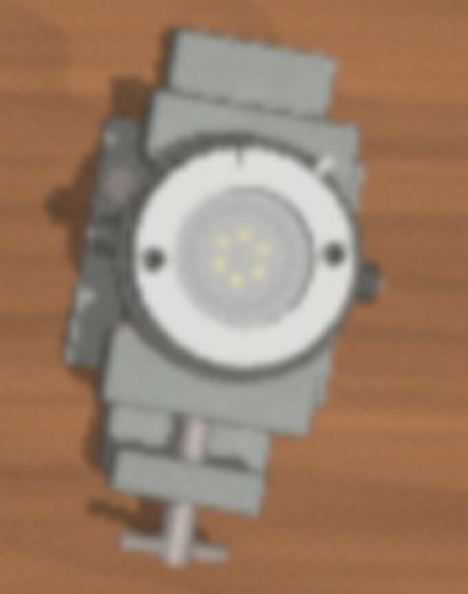

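```bash
python3 - <<'E'
from h import *
p=cam('top')
def px(c,o,f): return (np.array(c,float)+.5)/f-.5+np.array(o)
B=lambda c,z: topl(p,px(c,[165,150],8),z)
V=lambda c,z: topl(p,px(c,[275,160],5.5),z)
cb=B([(338,68),(365,118),(118,263),(88,215)],.018); h=cb.mean(0); print('head',h,np.linalg.norm(cb[0]-cb[3]),np.linalg.norm(cb[1]-cb[2]))
hc=B([(280,318),(335,292),(468,530),(412,560)],.032);print(hc)
fr=(hc[0]+hc[1])/2; tl=(hc[2]+hc[3])/2
print('handle',fr,tl,np.linalg.norm(fr-tl)); d=h-tl; print('yaw',np.degrees(np.arctan2(d[1],d[0])), 'len',np.linalg.norm(d[:2]),'exp 158')
v=(cb[0]+cb[1]-cb[2]-cb[3]); print('yaw bar',np.degrees(np.arctan2(v[1],v[0]))+90)
H=V([(154,259),(335,253)],.1115);c=H.mean(0);print('holes',H,c,np.linalg.norm(H[0]-H[1]))
d=H[0]-H[1];print('ringyaw',np.degrees(np.arctan2(d[1],d[0]))-90)
L=V([(240,155)],.1115)[0]-c; m=V([(325,167)],.1)[0]-c
for q in(L,m): print(np.degrees(np.arctan2(q[1],q[0])),np.hypot(*q[:2]))
o,M=mat(); print(o['t'],o['tool_pos'])
E
```

```text
head [0.64829492 0.19059245 0.018     ] 0.1030668303024972 0.10169236962480273
[[0.59352063 0.16810895 0.032     ]
 [0.60315359 0.14910835 0.032     ]
 [0.52087496 0.09989517 0.032     ]
 [0.50992713 0.11914293 0.032     ]]
handle [0.59833711 0.15860865 0.032     ] [0.51540105 0.10951905 0.032     ] 0.09637519828767376
yaw 31.385748889896057 len 0.15567170008346595 exp 158
yaw bar 32.159902410689
holes [[ 0.54946578 -0.11347477  0.1115    ]
 [ 0.5544529  -0.19946162  0.1115    ]] [ 0.55195934 -0.1564682   0.1115    ] 0.08613135001686516
ringyaw 3.319356889364272
3.4350149268345005 0.048159709985649383
-42.01649808529911 0.059477728057245285
0.35 [0.16048811 0.60388844 0.24501962]
```

Call:
{"name": "servo_tool", "arguments": {
  "delta_pos": [
    [0.052, 0.002, -0.033],
    [0.052, 0.002, -0.033],
    [0.052, 0.002, -0.033],
    [0.052, 0.002, -0.033],
    [0.052, 0.002, -0.033]
  ],
  "dr": [
    [0, 0, 0],
    [0, 0, 0],
    [0, 0, 0],
    [0, 0, 0],
    [0, 0, 0]
  ],
  "grip": [1, 1, 1, 1, 1]
}}

```text
t: 0.98
tool_pos: [0.3719, 0.376, 0.2354]
tool_rot: [-1.56, 0.195, -0.198]
contact_force: [1.0, 1.2, -1.0]
opening: 0.0855
```

Call:
{"name": "servo_tool", "arguments": {
  "delta_pos": [
    [0.04, 0.002, -0.025],
    [0.04, 0.002, -0.025],
    [0.04, 0.002, -0.025],
    [0.04, 0.002, -0.025],
    [0.04, 0.002, -0.025]
  ],
  "dr": [
    [0, 0, 0],
    [0, 0, 0],
    [0, 0, 0],
    [0, 0, 0],
    [0, 0, 0]
  ],
  "grip": [1, 1, 1, 1, 1]
}}

```text
t: 1.6
tool_pos: [0.5398, 0.1978, 0.2263]
tool_rot: [-1.558, 0.195, -0.202]
contact_force: [-0.0, 1.3, 0.0]
opening: 0.0856
```

Call:
{"name": "servo_tool", "arguments": {
  "delta_pos": [
    [0, 0, 0],
    [0, 0, 0],
    [0, 0, 0],
    [0, 0, 0],
    [0, 0, 0]
  ],
  "dr": [
    [0, -9.3, 0],
    [0, -9.3, 0],
    [0, -9.3, 0],
    [0, -9.3, 0],
    [0, -9.3, 0]
  ],
  "grip": [1, 1, 1, 1, 1]
}}

```text
t: 2.22
tool_pos: [0.5423, 0.1938, 0.2258]
tool_rot: [-1.521, -0.457, 0.449]
contact_force: [1.4, 0.1, -0.6]
opening: 0.0855
```

```bash
cat >> h.py <<'E'
def goal(xyz,yaw):
    o,M=mat(); y=np.radians(yaw)
    X=np.array([np.cos(y),np.sin(y),0]);Y=np.array([0,0,-1.]);T=np.c_[X,Y,np.cross(X,Y)]
    print('t',round(o['t'],2),'pos',o['tool_pos'].round(4),'yaw',np.degrees(np.arctan2(M[1,0],M[0,0])).round(2),
     'tilt',np.degrees(np.arccos(-M[2,1])).round(2),'open',round(o['opening'],4),'F',o['contact_force'].round(1),'Tq',o['wrist_torque'].round(2))
    print(' dtool mm',(M.T@(np.array(xyz)-o['tool_pos'])*1000).round(1),'dr',np.degrees(R.from_matrix(M.T@T).as_rotvec()).round(2))
E
python3 - <<'E'
from h import *
goal([.5758,.1462,.12],31.5); p=cam('wrist')
cv2.imwrite('pics/w1.png',ctrl.get_image('wrist')[:,:,::-1])
E
```

```text
t 2.23 pos [0.5423 0.1938 0.2258] yaw 33.13 tilt 0.31 open 0.0855 F [ 1.4  0.1 -0.6] Tq [ 0.01  0.03 -0.02]
 dtool mm [  1.5 105.8 -58.2] dr [-0.    1.63  0.31]
```

View pics/w1.png

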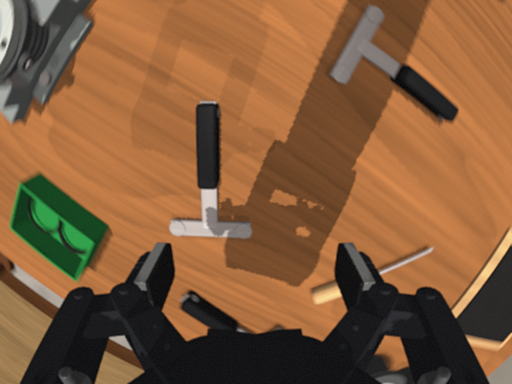

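The wrist picture shows chosen spanner B in the middle, with its handle from (207,103) to (208,187) and its crossbar at (210,229). It lies between the vise and the other spanners. I'll refine the position from this picture.

```bash
python3 - <<'E'
from h import *
p=cam('wrist')
im=cv2.imread('pics/w1.png')
cv2.imwrite('pics/w1c.png',cv2.resize(im[90:250,150:270],None,fx=4.5,fy=4.5,interpolation=cv2.INTER_CUBIC)[:600])
cv2.imwrite('pics/w1d.png',cv2.resize(im[200:250,150:270],None,fx=6,fy=6,interpolation=cv2.INTER_CUBIC))
E
```

```text
(no output)
```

View pics/w1c.png

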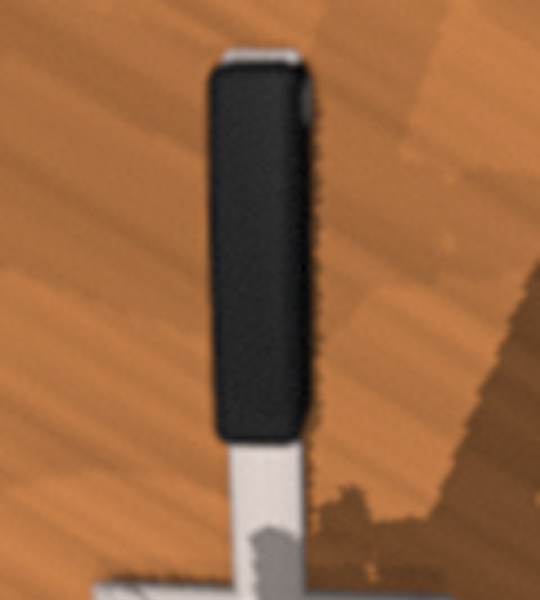

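View pics/w1d.png

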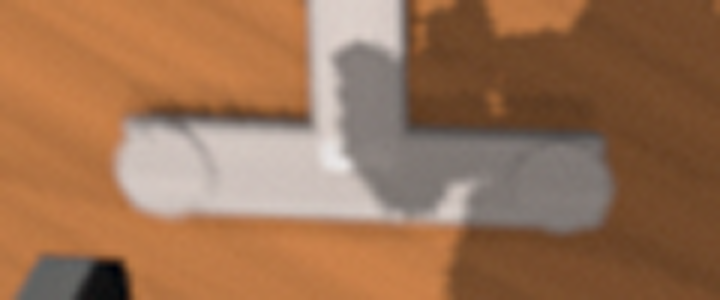

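```bash
python3 - <<'E'
from h import *
p=cam('wrist')
def px(c,o,f): return (np.array(c,float)+.5)/f-.5+np.array(o)
t,fr=topl(p,px([(255,66),(258,440)],[150,90],4.5),.032)
e=topl(p,px([(116,168),(612,184)],[150,200],6),.018);h=e.mean(0)
w=topl(p,px([(215,250),(298,250)],[150,90],4.5),.032);print('w',np.linalg.norm(w[0]-w[1]))
print(t,fr,np.linalg.norm(t-fr),h,np.linalg.norm(e[0]-e[1]))
d=h-t;y=np.arctan2(d[1],d[0]);d2=fr-t;v=e[1]-e[0];print(np.degrees(y),np.degrees(np.arctan2(d2[1],d2[0])),np.degrees(np.arctan2(v[1],v[0]))-90,np.linalg.norm(d[:2]))
u=np.array([np.cos(y),np.sin(y)]);print('grip',h[:2]-.085*u,t[:2]+.073*u,fr[:2]-.027*u)
E
```

```text
w 0.020742659852461303
[0.51587639 0.11340792 0.032     ] [0.59664666 0.16299764 0.032     ] 0.09477856710605326 [0.64922373 0.19454854 0.018     ] 0.10742758940689083
31.320122612531485 31.548258492355803 32.138571247918364 0.1560939249759529
grip [0.57661024 0.15036391] [0.57823856 0.15135472] [0.5735812  0.14896252]
```

Call:
{"name": "servo_tool", "arguments": {
  "delta_pos": [
    [0.001, 0.02, -0.019],
    [0.001, 0.03, -0.019],
    [0.001, 0.03, -0.018],
    [0, 0.03, 0],
    [0, 0, 0]
  ],
  "dr": [
    [0, -1.6, 0.3],
    [0, 0, 0],
    [0, 0, 0],
    [0, 0, 0],
    [0, 0, 0]
  ],
  "grip": [1, 1, 1, 1, 1]
}}

```text
t: 2.9
tool_pos: [0.5785, 0.1485, 0.1147]
tool_rot: [-1.52, -0.473, 0.467]
contact_force: [0.1, 0.3, -0.5]
opening: 0.0853
```

```bash
python3 - <<'E'
from h import *
goal([.576,.1485,.018],31.5); p=cam('wrist')
cv2.imwrite('pics/w2.png',ctrl.get_image('wrist')[:,:,::-1])
E
```

```text
t 2.9 pos [0.5785 0.1485 0.1147] yaw 34.37 tilt 0.2 open 0.0853 F [ 0.1  0.3 -0.5] Tq [ 0.01  0.06 -0.01]
 dtool mm [-2.3 96.7  1.6] dr [0.07 2.87 0.19]
```

View pics/w2.png

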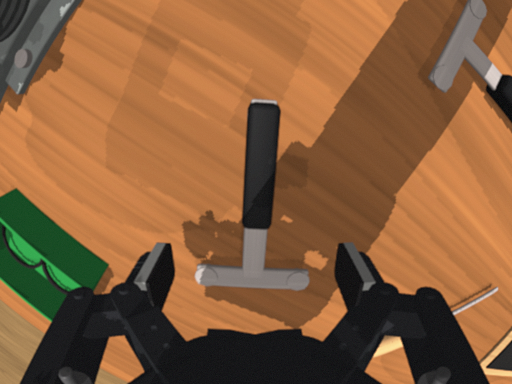

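```bash
python3 - <<'E'
from h import *
p=cam('wrist')
t,fr=topl(p,[(263,104),(256,227)],.032)
e=topl(p,[(195,275),(310,279)],.018);h=e.mean(0)
print(t,fr,np.linalg.norm(t-fr),h,np.linalg.norm(e[0]-e[1]))
d=h-t;y=np.arctan2(d[1],d[0]);d2=fr-t;v=e[1]-e[0];print(np.degrees(y),np.degrees(np.arctan2(d2[1],d2[0])),np.degrees(np.arctan2(v[1],v[0]))-90,np.linalg.norm(d[:2]))
u=np.array([np.cos(y),np.sin(y)]);print('grip',h[:2]-.085*u,t[:2]+.073*u,fr[:2]-.027*u)
E
```

```text
[0.51802427 0.11208848 0.032     ] [0.59973931 0.16222313 0.032     ] 0.09586882746683323 [0.65196526 0.19442435 0.018     ] 0.10884643396368714
31.57977028048815 31.530376253414254 32.04276583393623 0.1572239944148555
grip [0.57955275 0.14991111] [0.58021384 0.15031749] [0.57673769 0.14808363]
```

Call:
{"name": "servo_tool", "arguments": {
  "delta_pos": [
    [-0.001, 0.03, 0.001],
    [0, 0.03, 0],
    [0, 0.025, 0],
    [0, 0.01, 0],
    [0, 0, 0]
  ],
  "dr": [
    [0, 2.8, 0.2],
    [0, 0, 0],
    [0, 0, 0],
    [0, 0, 0],
    [0, 0, 0]
  ],
  "grip": [1, 1, 1, 1, 1]
}}

```text
t: 3.58
tool_pos: [0.5874, 0.1512, 0.0316]
tool_rot: [-1.533, -0.447, 0.411]
contact_force: [-0.5, 0.4, 0.9]
opening: 0.0854
```

```bash
python3 - <<'E'
from h import *
goal([.577,.1485,.018],31.6)
E
```

```text
t 3.58 pos [0.5874 0.1512 0.0316] yaw 31.36 tilt 1.33 open 0.0854 F [-0.5  0.4  0.9] Tq [ 0.05 -0.06 -0.  ]
 dtool mm [-10.6  13.3   3.2] dr [ 0.61 -0.25  1.18]
```

Call:
{"name": "servo_tool", "arguments": {
  "delta_pos": [
    [-0.0105, 0.0, 0.003],
    [0, 0.007, 0],
    [0, 0.004, 0],
    [0, 0, 0]
  ],
  "dr": [
    [0.6, -0.2, 1.2],
    [0, 0, 0],
    [0, 0, 0],
    [0, 0, 0]
  ],
  "grip": [1, 1, 1, 1]
}}

```text
t: 4.08
tool_pos: [0.5786, 0.1485, 0.0236]
tool_rot: [-1.528, -0.435, 0.428]
contact_force: [-0.0, -0.0, -0.0]
opening: 0.0852
```

```bash
python3 - <<'E'
from h import *
goal([.577,.1485,.018],31.6)
E
```

```text
t 4.08 pos [0.5786 0.1485 0.0236] yaw 31.55 tilt 0.25 open 0.0852 F [-0. -0. -0.] Tq [ 0.01  0.02 -0.02]
 dtool mm [-1.4  5.6  0.8] dr [ 0.12 -0.05  0.22]
```

Call:
{"name": "servo_tool", "arguments": {
  "delta_pos": [
    [-0.0015, 0.005, 0.001],
    [0, 0, 0],
    [0, 0, 0],
    [0, 0, 0],
    [0, 0, 0]
  ],
  "dr": [
    [0.1, 0, 0.2],
    [0, 0, 0],
    [0, 0, 0],
    [0, 0, 0],
    [0, 0, 0]
  ],
  "grip": [1, 0.5, 0, 0, 0],
  "grip_force": 70
}}

```text
t: 4.7
tool_pos: [0.577, 0.1488, 0.0185]
tool_rot: [-1.527, -0.432, 0.431]
contact_force: [0.9, -0.2, 0.4]
opening: 0.0232
```

Call:
{"name": "servo_tool", "arguments": {
  "delta_pos": [
    [0, 0, 0],
    [0, 0, 0],
    [0, 0, 0]
  ],
  "dr": [
    [0, 0, 0],
    [0, 0, 0],
    [0, 0, 0]
  ],
  "grip": [0, 0, 0]
}}

```text
t: 5.08
tool_pos: [0.577, 0.1487, 0.0185]
tool_rot: [-1.527, -0.432, 0.431]
contact_force: [0.4, -0.0, 0.2]
opening: 0.0227
```

```bash
python3 - <<'E'
from h import *
goal([.577,.1485,.018],31.6)
p=cam('wrist')
cv2.imwrite('pics/w3.png',ctrl.get_image('wrist')[:,:,::-1])
E
```

```text
t 5.08 pos [0.577  0.1487 0.0185] yaw 31.55 tilt 0.04 open 0.0227 F [ 0.4 -0.   0.2] Tq [0.13 0.05 0.  ]
 dtool mm [-0.2  0.5 -0.2] dr [ 0.01 -0.05  0.03]
```

View pics/w3.png

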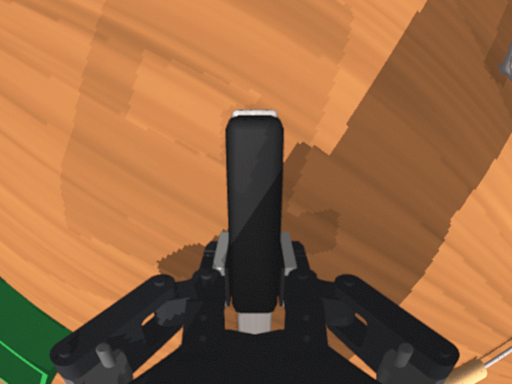

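Call:
{"name": "servo_tool", "arguments": {
  "delta_pos": [
    [0, -0.01, 0],
    [0, -0.03, 0],
    [0, -0.05, 0],
    [0, -0.05, 0],
    [0, -0.04, 0]
  ],
  "dr": [
    [0, 0, 0],
    [0, 0, 0],
    [0, 0, 0],
    [0, 0, 0],
    [0, 0, 0]
  ],
  "grip": [0, 0, 0, 0, 0]
}}

```text
t: 5.75
tool_pos: [0.5711, 0.1477, 0.1958]
tool_rot: [-1.525, -0.417, 0.446]
contact_force: [0.3, -0.5, -4.5]
opening: 0.0228
```

Call:
{"name": "servo_tool", "arguments": {
  "delta_pos": [
    [0, 0, 0],
    [0, 0, 0],
    [0, 0, 0],
    [0, 0, 0]
  ],
  "dr": [
    [0, 7, 0],
    [0, 7, 0],
    [0, 7, 0],
    [0, 7, 0]
  ],
  "grip": [0, 0, 0, 0]
}}

```text
t: 6.25
tool_pos: [0.5718, 0.1477, 0.2016]
tool_rot: [-1.573, -0.028, 0.045]
contact_force: [0.8, -0.3, -2.8]
opening: 0.0232
```

```bash
python3 - <<'E'
from h import *
goal([.467,-.161,.20],3.3)
E
```

```text
t 6.25 pos [0.5718 0.1477 0.2016] yaw 2.65 tilt 0.65 open 0.0232 F [ 0.8 -0.3 -2.8] Tq [ 0.01  0.05 -0.05]
 dtool mm [-119.     3.6 -303.5] dr [ 0.12 -0.65 -0.64]
```

Call:
{"name": "servo_tool", "arguments": {
  "delta_pos": [
    [-0.01, 0, -0.025],
    [-0.02, 0, -0.051],
    [-0.02, 0, -0.051],
    [-0.02, 0, -0.051],
    [-0.02, 0, -0.051]
  ],
  "dr": [
    [0.1, -0.6, -0.6],
    [0, 0, 0],
    [0, 0, 0],
    [0, 0, 0],
    [0, 0, 0]
  ],
  "grip": [0, 0, 0, 0, 0]
}}

```text
t: 6.88
tool_pos: [0.4908, -0.089, 0.2006]
tool_rot: [-1.571, -0.047, 0.054]
contact_force: [1.3, -0.9, -3.0]
opening: 0.0233
```

Call:
{"name": "servo_tool", "arguments": {
  "delta_pos": [
    [-0.015, 0, -0.04],
    [-0.008, 0, -0.02],
    [0, 0, 0]
  ],
  "dr": [
    [0, 0, 0],
    [0, 0, 0],
    [0, 0, 0]
  ],
  "grip": [0, 0, 0]
}}

```text
t: 7.25
tool_pos: [0.4678, -0.1547, 0.2001]
tool_rot: [-1.571, -0.04, 0.051]
contact_force: [0.1, 0.8, -3.3]
opening: 0.0227
```

```bash
python3 - <<'E'
from h import *
goal([.467,-.161,.20],3.3)
E
```

```text
t 7.25 pos [ 0.4678 -0.1547  0.2001] yaw 3.32 tilt 0.39 open 0.0227 F [ 0.1  0.8 -3.3] Tq [ 0.01  0.06 -0.  ]
 dtool mm [-1.2  0.1 -6.2] dr [ 0.    0.02 -0.39]
```

Call:
{"name": "servo_tool", "arguments": {
  "delta_pos": [
    [-0.001, 0.01, -0.006],
    [0, 0.005, 0],
    [0, 0, 0]
  ],
  "dr": [
    [0, 0, -0.4],
    [0, 0, 0],
    [0, 0, 0]
  ],
  "grip": [0, 0, 0]
}}

```text
t: 7.62
tool_pos: [0.4668, -0.159, 0.1831]
tool_rot: [-1.569, -0.047, 0.048]
contact_force: [0.1, -0.5, -4.3]
opening: 0.0227
```

```bash
python3 - <<'E'
from h import *
goal([.467,-.161,.16],3.3)
t=ctrl.get_image('top')[:,:,::-1];s=ctrl.get_image('scene')[:,:,::-1];w=ctrl.get_image('wrist')[:,:,::-1]
cv2.imwrite('pics/t4.png',t);cv2.imwrite('pics/s4.png',s);cv2.imwrite('pics/w4.png',w)
cv2.imwrite('pics/t4c.png',cv2.resize(t[160:260,270:370],None,fx=6,fy=6,interpolation=cv2.INTER_CUBIC))
cv2.imwrite('pics/s4c.png',cv2.resize(s[150:260,150:260],None,fx=5.4,fy=5.4,interpolation=cv2.INTER_CUBIC))
E
```

```text
t 7.62 pos [ 0.4668 -0.159   0.1831] yaw 3.44 tilt 0.11 open 0.0227 F [ 0.1 -0.5 -4.3] Tq [-0.05  0.04  0.04]
 dtool mm [ 0.1 23.1 -2. ] dr [-0.1   0.14 -0.04]
```

View pics/t4c.png

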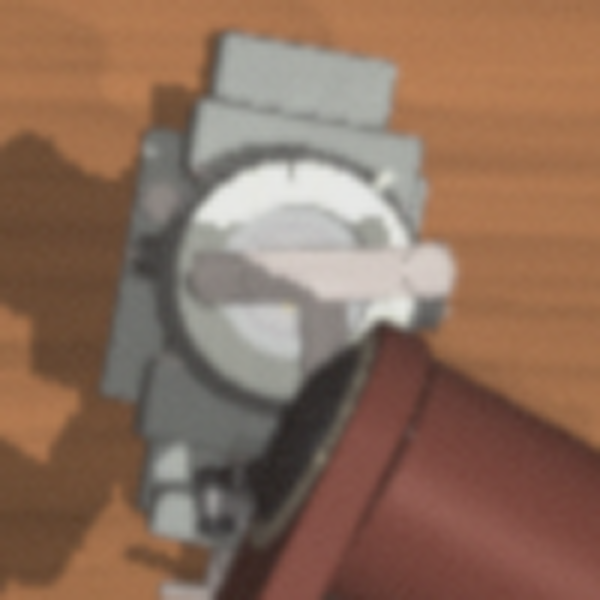

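View pics/s4c.png

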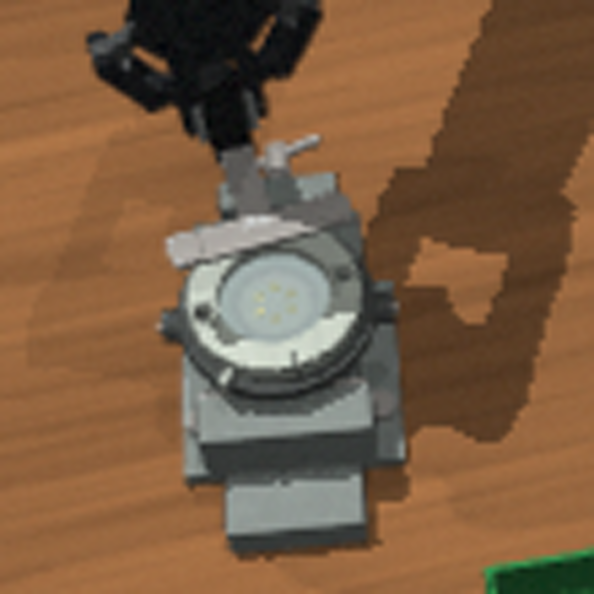

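View pics/w4.png

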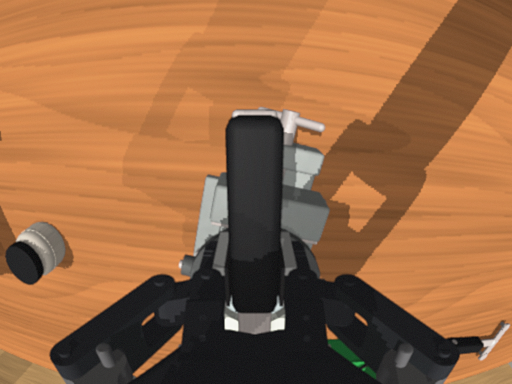

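```bash
cat >> h.py <<'E'
def overlay(img,p,o,M,ctr,ryaw,dx=0,pin=.0185,out='x.png',box=None,f=6,zr=.1115):
    """draw modelled spanner (held, spanner origin dx ahead of TCP) green; ring/holes red"""
    x0,y0,x1,y1=box
    a=cv2.resize(np.ascontiguousarray(img[y0:y1,x0:x1]),None,fx=f,fy=f,interpolation=cv2.INTER_CUBIC)
    S=np.c_[M[:,0],M[:,2],-M[:,1]] # spanner axes x,y,z
    O=o['tool_pos']+S@np.array([dx,0,-pin])
    def dr(P,c):
        q=((proj(p,P)-[x0,y0]+.5)*f-.5).round().astype(int); cv2.polylines(a,[q.reshape(-1,1,2)],True,c,1)
    for z in(.018,): dr([O+S@np.array([85e-3+i,j,z]) for i,j in((-.011,-.052),(.011,-.052),(.011,.052),(-.011,.052))],(0,255,0))
    dr([O+S@np.array([i,j,.032]) for i,j in((-.073,-.012),(.027,-.012),(.027,.012),(-.073,.012))],(0,255,0))
    th=np.linspace(0,2*np.pi,24,endpoint=False)
    for s in(-1,1): dr([O+S@np.array([.085+.004*np.cos(t),s*.043+.004*np.sin(t),0]) for t in th],(255,255,0))
    r=np.radians(ryaw)
    for s in(-1,1): dr([[ctr[0]-s*.043*np.sin(r)+.00575*np.cos(t),ctr[1]+s*.043*np.cos(r)+.00575*np.sin(t),zr] for t in th],(0,0,255))
    for ra in(.034,.052): dr([[ctr[0]+ra*np.cos(t),ctr[1]+ra*np.sin(t),zr] for t in th],(0,0,255))
    dr([[ctr[0]+ra*np.cos(r),ctr[1]+ra*np.sin(r),zr] for ra in(.034,.052)],(0,0,255))
    cv2.imwrite(out,a)
E
python3 - <<'E'
from h import *
o,M=mat();c=[.55196,-.15647]
overlay(cv2.imread('pics/t4.png'),cam('top'),o,M,c,3.35,out='pics/ot.png',box=(270,160,370,260))
overlay(cv2.imread('pics/s4.png'),cam('scene'),o,M,c,3.35,out='pics/os.png',box=(165,165,240,240),f=8)
overlay(cv2.imread('pics/w4.png'),cam('wrist'),o,M,c,3.35,out='pics/ow.png',box=(180,90,340,340),f=2.4)
E
```

```text
(no output)
```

View pics/ot.png

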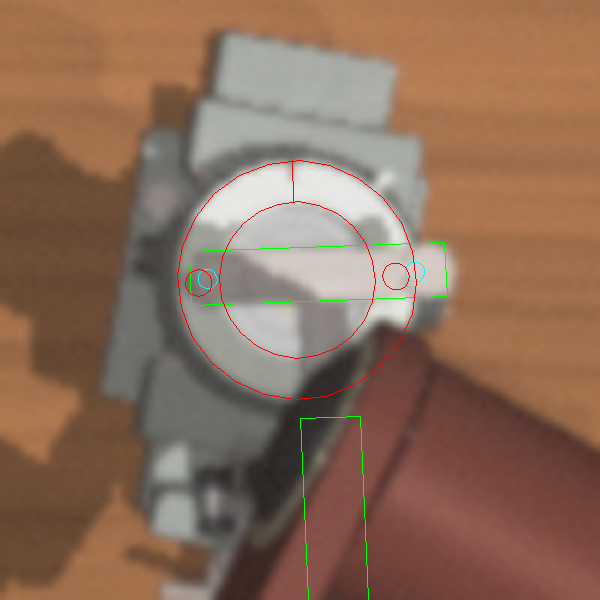

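View pics/os.png

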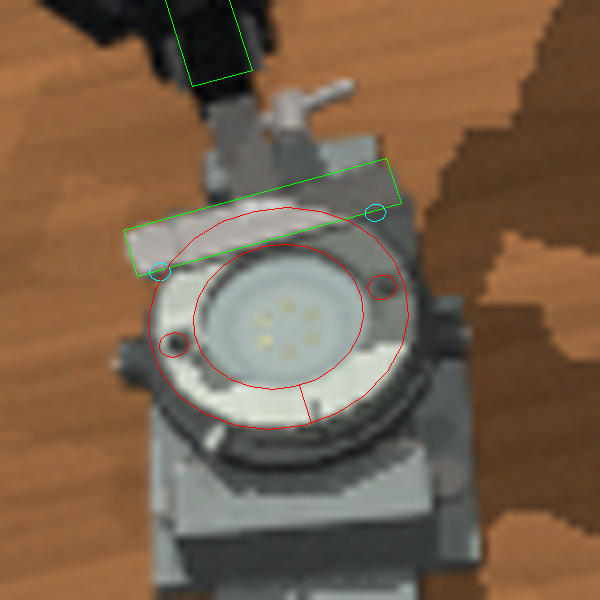

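View pics/ow.png

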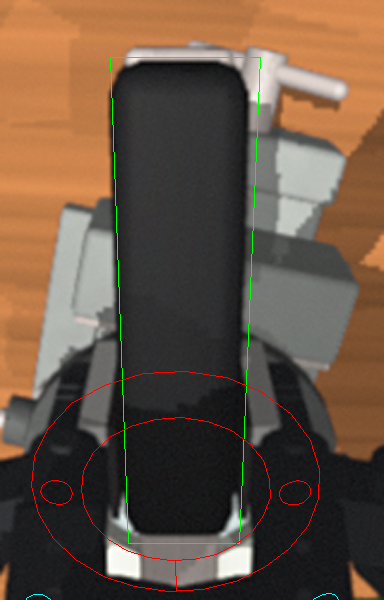

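Call:
{"name": "servo_tool", "arguments": {
  "delta_pos": [
    [0, 0.01, -0.001],
    [0, 0.015, 0],
    [0, 0.012, 0],
    [0, 0.005, 0],
    [0, 0, 0]
  ],
  "dr": [
    [0, 0, 0],
    [0, 0, 0],
    [0, 0, 0],
    [0, 0, 0],
    [0, 0, 0]
  ],
  "grip": [0, 0, 0, 0, 0]
}}

```text
t: 8.4
tool_pos: [0.4671, -0.1598, 0.1383]
tool_rot: [-1.569, -0.047, 0.048]
contact_force: [-0.1, -0.7, -4.2]
opening: 0.0227
```

```bash
python3 - <<'E'
from h import *
goal([.467,-.160,.133],3.3)
o,M=mat();c=[.55196,-.15647]
for n,b,f in(('top',(290,180,350,240),10),('scene',(165,170,235,240),8.5)):
    t=ctrl.get_image(n)[:,:,::-1]; cv2.imwrite(f'pics/{n}5.png',t)
    overlay(t,cam(n),o,M,c,3.35,out=f'pics/o5{n}.png',box=b,f=f)
    cv2.imwrite(f'pics/c5{n}.png',cv2.resize(t[b[1]:b[3],b[0]:b[2]],None,fx=f,fy=f,interpolation=cv2.INTER_CUBIC))
E
```

```text
t 8.4 pos [ 0.4671 -0.1598  0.1383] yaw 3.48 tilt 0.1 open 0.0227 F [-0.1 -0.7 -4.2] Tq [ 0.04  0.09 -0.01]
 dtool mm [-0.1  5.3 -0.2] dr [-0.09  0.18 -0.04]
```

View pics/o5top.png

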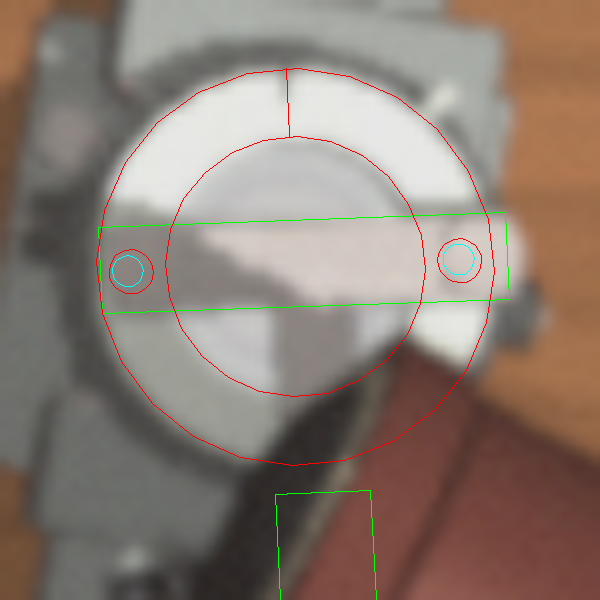

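View pics/o5scene.png

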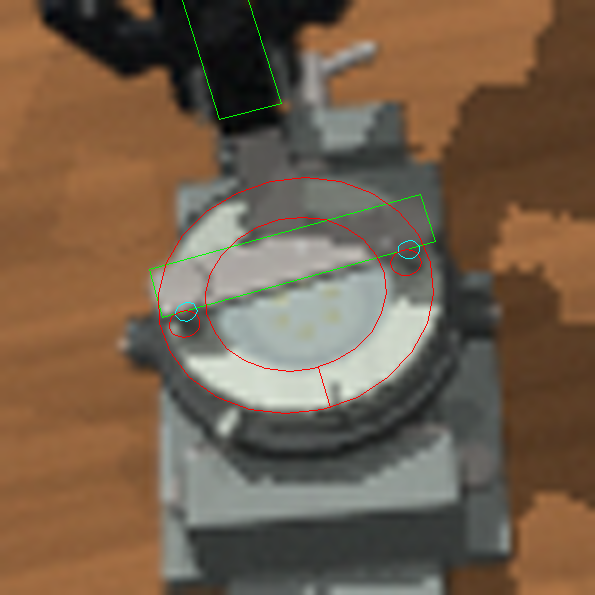

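View pics/c5scene.png

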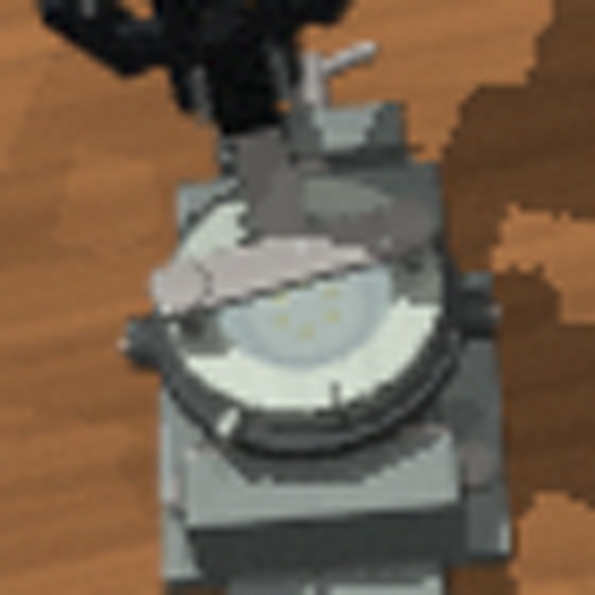

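Call:
{"name": "servo_tool", "arguments": {
  "delta_pos": [
    [0, 0.002, 0.001],
    [0, 0.003, 0],
    [0, 0.003, 0],
    [0, 0.002, 0],
    [0, 0, 0]
  ],
  "dr": [
    [0, 0, 0],
    [0, 0, 0],
    [0, 0, 0],
    [0, 0, 0],
    [0, 0, 0]
  ],
  "grip": [0, 0, 0, 0, 0]
}}

```text
t: 9.12
tool_pos: [0.4682, -0.1594, 0.1298]
tool_rot: [-1.571, -0.05, 0.045]
contact_force: [0.7, -0.9, -4.2]
opening: 0.0227
```

```bash
python3 - <<'E'
from h import *
goal([.467,-.159,.118],3.3)
E
```

```text
t 9.12 pos [ 0.4682 -0.1594  0.1298] yaw 3.48 tilt 0.16 open 0.0227 F [ 0.7 -0.9 -4.2] Tq [ 0.    0.03 -0.01]
 dtool mm [-1.2 11.8  0.5] dr [0.02 0.18 0.16]
```

Call:
{"name": "servo_tool", "arguments": {
  "delta_pos": [
    [-0.001, 0.001, 0.0005],
    [0, 0.003, 0],
    [0, 0.001, 0],
    [0, 0, 0]
  ],
  "dr": [
    [0, 0, 0.1],
    [0, 0, 0],
    [0, 0, 0],
    [0, 0, 0]
  ],
  "grip": [0, 0, 0, 0]
}}

```text
t: 9.62
tool_pos: [0.4672, -0.159, 0.1245]
tool_rot: [-1.571, -0.048, 0.047]
contact_force: [-0.4, 0.1, -3.2]
opening: 0.023
```

```bash
python3 - <<'E'
from h import *
goal([.467,-.159,.118],3.3)
E
```

```text
t 9.62 pos [ 0.4672 -0.159   0.1245] yaw 3.48 tilt 0.06 open 0.023 F [-0.4  0.1 -3.2] Tq [-0.02  0.09  0.08]
 dtool mm [-0.2  6.5 -0. ] dr [0.03 0.18 0.05]
```

Call:
{"name": "servo_tool", "arguments": {
  "delta_pos": [
    [0, 0.003, 0],
    [0, 0.002, 0],
    [0, 0.001, 0],
    [0, 0, 0]
  ],
  "dr": [
    [0, 0, 0],
    [0, 0, 0],
    [0, 0, 0],
    [0, 0, 0]
  ],
  "grip": [0, 0, 0, 0]
}}

```text
t: 10.12
tool_pos: [0.4672, -0.159, 0.1181]
tool_rot: [-1.571, -0.048, 0.047]
contact_force: [0.1, -0.0, -3.5]
opening: 0.0231
```

```bash
python3 - <<'E'
from h import *
goal([.467,-.159,.118],3.3)
o,M=mat();c=[.55196,-.15647]
for n,b,f in(('top',(290,180,350,240),10),('scene',(165,170,235,240),8.5)):
    t=ctrl.get_image(n)[:,:,::-1]; cv2.imwrite(f'pics/{n}6.png',t)
    cv2.imwrite(f'pics/c6{n}.png',cv2.resize(t[b[1]:b[3],b[0]:b[2]],None,fx=f,fy=f,interpolation=cv2.INTER_CUBIC))
E
```

```text
t 10.12 pos [ 0.4672 -0.159   0.1181] yaw 3.48 tilt 0.07 open 0.0231 F [ 0.1 -0.  -3.5] Tq [-0.02  0.06  0.02]
 dtool mm [-0.2  0.1  0. ] dr [0.03 0.18 0.06]
```

View pics/c6scene.png

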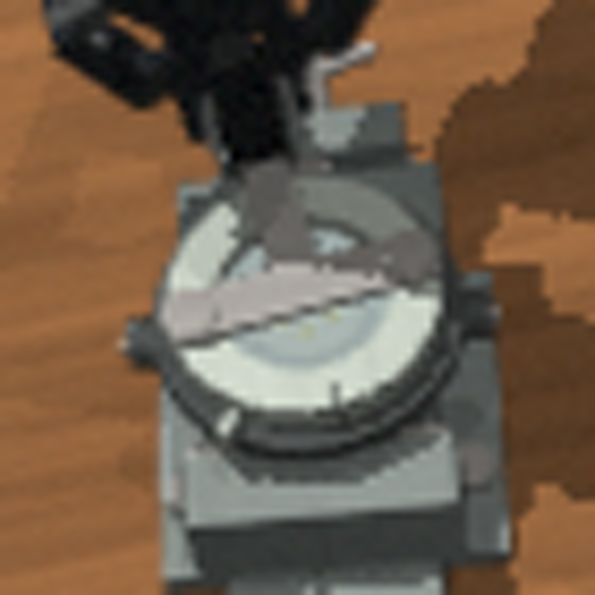

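View pics/c6top.png

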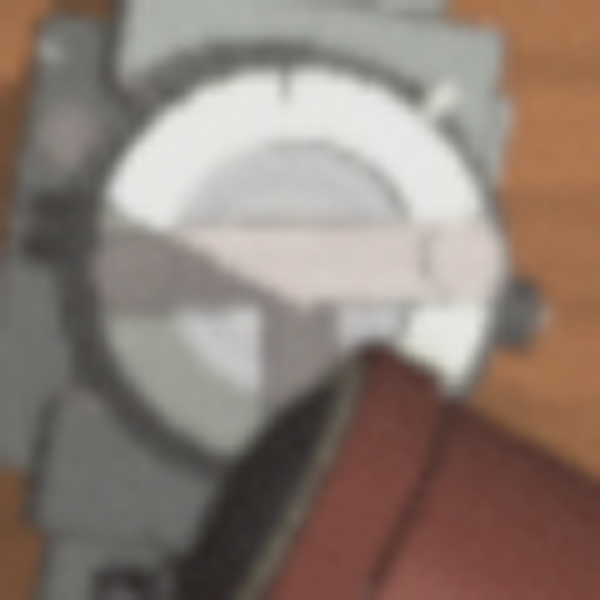

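Call:
{"name": "servo_tool", "arguments": {
  "delta_pos": [
    [0, 0.0005, 0],
    [0, 0.0005, 0]
  ],
  "dr": [
    [0, 0, 0],
    [0, 0, 0]
  ],
  "grip": [0, 0]
}}

```text
t: 10.48
tool_pos: [0.4674, -0.1591, 0.1179]
tool_rot: [-1.571, -0.049, 0.047]
contact_force: [-1.7, 0.6, 1.6]
opening: 0.023
```

```bash
python3 - <<'E'
from h import *
goal([.467,-.159,.118],3.3)
E
```

```text
t 10.47 pos [ 0.4674 -0.1591  0.1179] yaw 3.48 tilt 0.08 open 0.023 F [-1.7  0.6  1.6] Tq [0.15 0.35 0.04]
 dtool mm [-0.4 -0.1  0.1] dr [0.04 0.18 0.07]
```

Call:
{"name": "servo_tool", "arguments": {
  "delta_pos": [
    [0.0001, 0, 0.003],
    [0.0002, 0, 0.0059],
    [0.0002, 0, 0.0059],
    [0.0002, 0, 0.0059]
  ],
  "dr": [
    [0, 2, 0],
    [0, 4, 0],
    [0, 4, 0],
    [0, 4, 0]
  ],
  "grip": [0, 0, 0, 0]
}}

```text
t: 10.98
tool_pos: [0.4681, -0.1383, 0.1181]
tool_rot: [-1.567, 0.149, -0.148]
contact_force: [0.2, 0.2, -2.4]
opening: 0.0226
```

```bash
cat >> h.py <<'E'
def arc(yaw,c=(.4674+.085*np.cos(np.radians(3.48)),-.1591+.085*np.sin(np.radians(3.48))),z=.1179):
    y=np.radians(yaw); goal([c[0]-.085*np.cos(y),c[1]-.085*np.sin(y),z],yaw)
E
python3 - <<'E'
from h import *
o,M=mat();y=np.degrees(np.arctan2(M[1,0],M[0,0]))
arc(y);arc(y-10)
E
```

```text
t 10.97 pos [ 0.4681 -0.1383  0.1181] yaw -10.81 tilt 0.09 open 0.0226 F [ 0.2  0.2 -2.4] Tq [0.07 0.03 0.42]
 dtool mm [0.6 0.2 0.5] dr [ 0.08  0.   -0.02]
t 10.97 pos [ 0.4681 -0.1383  0.1181] yaw -10.81 tilt 0.09 open 0.0226 F [ 0.2  0.2 -2.4] Tq [0.07 0.03 0.42]
 dtool mm [ 1.9  0.2 15.2] dr [ 0.09 10.   -0.02]
```

Call:
{"name": "servo_tool", "arguments": {
  "delta_pos": [
    [0.0008, 0.0003, 0.0062],
    [0.0002, 0, 0.0059],
    [0.0002, 0, 0.0059],
    [0.0002, 0, 0.0059]
  ],
  "dr": [
    [0, 4, 0],
    [0, 4, 0],
    [0, 4, 0],
    [0, 4, 0]
  ],
  "grip": [0, 0, 0, 0]
}}

```text
t: 11.48
tool_pos: [0.4758, -0.1152, 0.1182]
tool_rot: [-1.541, 0.373, -0.37]
contact_force: [-0.0, -0.4, -3.1]
opening: 0.023
```

```bash

python3 - <<'E'
from h import *
o,M=mat();y=np.degrees(np.arctan2(M[1,0],M[0,0]))
arc(y);arc(y-10)
E
```

```text
t 11.47 pos [ 0.4758 -0.1152  0.1182] yaw -27.14 tilt 0.19 open 0.023 F [-0.  -0.4 -3.1] Tq [ 0.06 -0.08  0.39]
 dtool mm [0.7 0.3 0.4] dr [ 0.17  0.   -0.09]
t 11.47 pos [ 0.4758 -0.1152  0.1182] yaw -27.14 tilt 0.19 open 0.023 F [-0.  -0.4 -3.1] Tq [ 0.06 -0.08  0.39]
 dtool mm [ 2.   0.3 15.1] dr [ 0.17 10.   -0.08]
```

Call:
{"name": "servo_tool", "arguments": {
  "delta_pos": [
    [0.0008, 0.0003, 0.0062],
    [0.0002, 0, 0.0059],
    [0.0001, 0, 0.003],
    [0, 0, 0]
  ],
  "dr": [
    [0.1, 4, 0],
    [0, 4, 0],
    [0, 2, 0],
    [0, 0, 0]
  ],
  "grip": [0, 0, 0, 0]
}}

```text
t: 11.98
tool_pos: [0.484, -0.102, 0.1183]
tool_rot: [-1.512, 0.513, -0.507]
contact_force: [-0.7, 0.4, -1.5]
opening: 0.0229
```

```bash

python3 - <<'E'
from h import *
o,M=mat();y=np.degrees(np.arctan2(M[1,0],M[0,0]))
arc(y);arc(y-4)
for n,b,f in(('top',(290,180,350,240),10),('scene',(165,170,235,240),8.5)):
    t=ctrl.get_image(n)[:,:,::-1]; cv2.imwrite(f'pics/{n}7.png',t)
    cv2.imwrite(f'pics/c7{n}.png',cv2.resize(t[b[1]:b[3],b[0]:b[2]],None,fx=f,fy=f,interpolation=cv2.INTER_CUBIC))
E
```

```text
t 11.97 pos [ 0.484  -0.102   0.1183] yaw -37.31 tilt 0.23 open 0.0229 F [-0.7  0.4 -1.5] Tq [0.03 0.07 0.04]
 dtool mm [0.8 0.4 0.1] dr [ 0.17  0.   -0.16]
t 11.97 pos [ 0.484  -0.102   0.1183] yaw -37.31 tilt 0.23 open 0.0229 F [-0.7  0.4 -1.5] Tq [0.03 0.07 0.04]
 dtool mm [1.  0.4 6. ] dr [ 0.18  4.   -0.15]
```

View pics/c7scene.png

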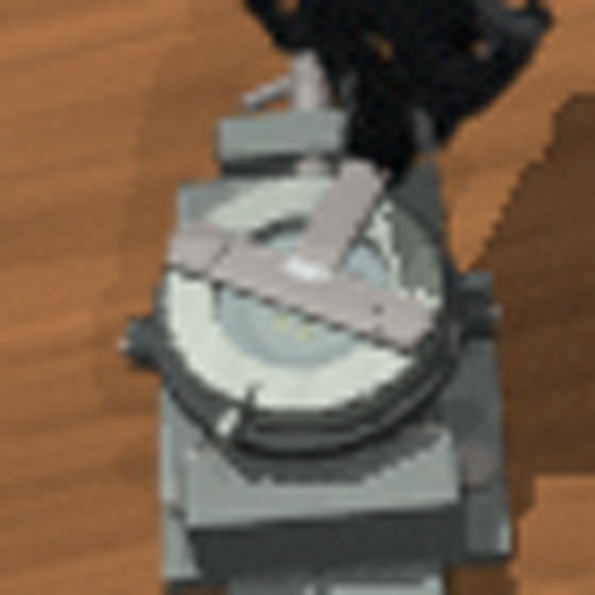

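View pics/c7top.png

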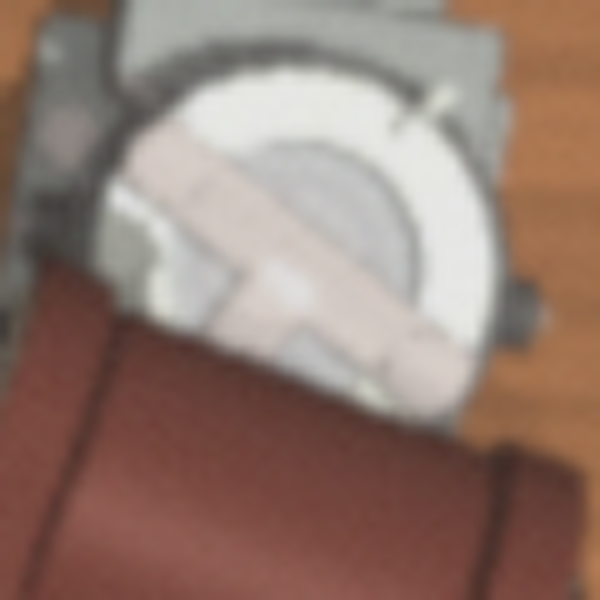

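The black line at (257,390) in the scene crop is about 7° short of the mark at (232,420). I'll keep turning in small steps and watch the torque for the stop.

Call:
{"name": "servo_tool", "arguments": {
  "delta_pos": [
    [0.0008, 0.0004, 0.0033],
    [0.0001, 0, 0.003],
    [0.0001, 0, 0.003]
  ],
  "dr": [
    [0.1, 2, -0.1],
    [0, 2, 0],
    [0, 2, 0]
  ],
  "grip": [0, 0, 0]
}}

```text
t: 12.45
tool_pos: [0.4896, -0.0953, 0.1183]
tool_rot: [-1.49, 0.595, -0.588]
contact_force: [-2.5, -1.4, -1.7]
opening: 0.0229
```

```bash

python3 - <<'E'
from h import *
o,M=mat();y=np.degrees(np.arctan2(M[1,0],M[0,0]))
arc(y);arc(y-2)
E
```

```text
t 12.45 pos [ 0.4896 -0.0953  0.1183] yaw -43.35 tilt 0.25 open 0.0229 F [-2.5 -1.4 -1.7] Tq [-0.29  0.4   0.45]
 dtool mm [0.8 0.4 0.3] dr [ 0.14  0.   -0.21]
t 12.45 pos [ 0.4896 -0.0953  0.1183] yaw -43.35 tilt 0.25 open 0.0229 F [-2.5 -1.4 -1.7] Tq [-0.29  0.4   0.45]
 dtool mm [0.9 0.4 3.3] dr [ 0.14  2.   -0.2 ]
```

Call:
{"name": "servo_tool", "arguments": {
  "delta_pos": [
    [0.0003, 0.0003, 0.0032],
    [0, 0, 0]
  ],
  "dr": [
    [0.1, 2, -0.2],
    [0, 0, 0]
  ],
  "grip": [0, 0]
}}

```text
t: 12.7
tool_pos: [0.4901, -0.0947, 0.118]
tool_rot: [-1.491, 0.615, -0.609]
contact_force: [-1.6, 0.8, -1.0]
opening: 0.0225
```

```bash

python3 - <<'E'
from h import *
o,M=mat();y=np.degrees(np.arctan2(M[1,0],M[0,0]))
arc(y);arc(y-2)
E
```

```text
t 12.7 pos [ 0.4901 -0.0947  0.118 ] yaw -44.77 tilt 0.49 open 0.0225 F [-1.6  0.8 -1. ] Tq [ 0.5  -0.25  1.8 ]
 dtool mm [0.8 0.1 1.6] dr [ 0.49  0.   -0.03]
t 12.7 pos [ 0.4901 -0.0947  0.118 ] yaw -44.77 tilt 0.49 open 0.0225 F [-1.6  0.8 -1. ] Tq [ 0.5  -0.25  1.8 ]
 dtool mm [0.9 0.1 4.6] dr [ 0.49  2.   -0.02]
```

Call:
{"name": "servo_tool", "arguments": {
  "delta_pos": [
    [0.0003, 0, 0.0025],
    [0, 0, 0.0015]
  ],
  "dr": [
    [0.2, 1.5, 0],
    [0, 1, 0]
  ],
  "grip": [0, 0]
}}

```text
t: 12.95
tool_pos: [0.4906, -0.0946, 0.118]
tool_rot: [-1.49, 0.645, -0.634]
contact_force: [-7.9, -3.6, 1.2]
opening: 0.023
```

```bash

python3 - <<'E'
from h import *
o,M=mat();y=np.degrees(np.arctan2(M[1,0],M[0,0]))
arc(y)
for n,b,f in(('top',(290,180,350,240),10),('scene',(165,170,235,240),8.5)):
    t=ctrl.get_image(n)[:,:,::-1]; cv2.imwrite(f'pics/{n}8.png',t)
    cv2.imwrite(f'pics/c8{n}.png',cv2.resize(t[b[1]:b[3],b[0]:b[2]],None,fx=f,fy=f,interpolation=cv2.INTER_CUBIC))
E
```

```text
t 12.95 pos [ 0.4906 -0.0946  0.118 ] yaw -46.8 tilt 0.92 open 0.023 F [-7.9 -3.6  1.2] Tq [-0.05  0.41  2.34]
 dtool mm [ 0.4 -0.   4.3] dr [ 0.92  0.   -0.01]
```

View pics/c8scene.png

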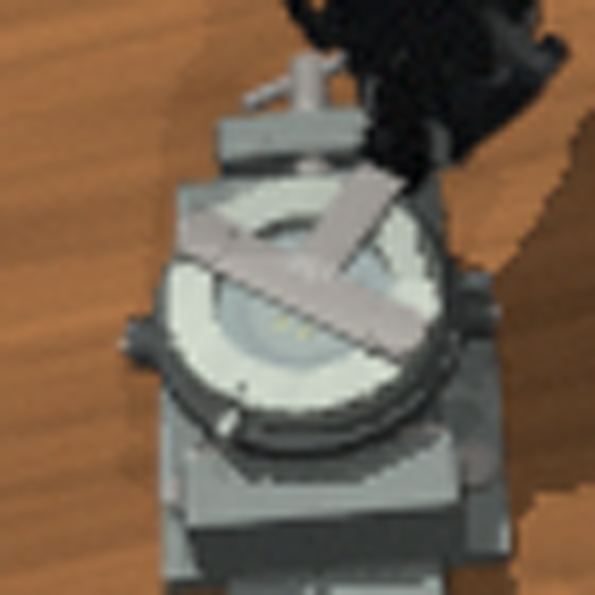

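View pics/c8top.png

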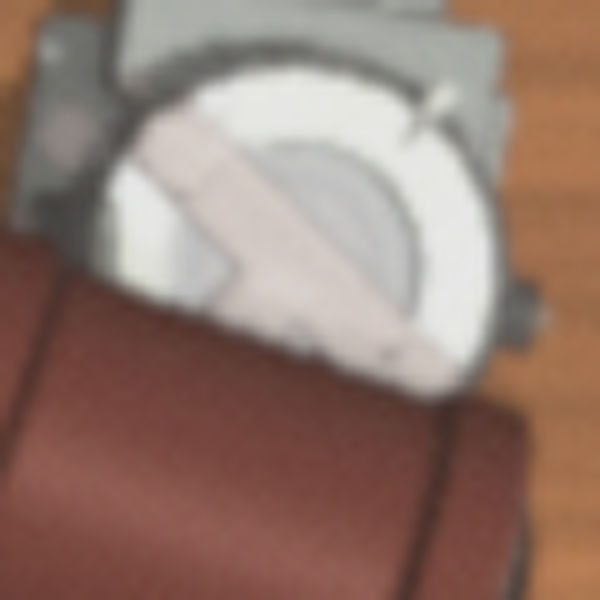

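The torque has risen to 2.3 N m and the line meets the mark, so the ring is on its stop. I'll ease the preload off and then lift.

Call:
{"name": "servo_tool", "arguments": {
  "delta_pos": [
    [0, 0, 0.0],
    [0, 0, 0]
  ],
  "dr": [
    [-0.2, -1.7, 0],
    [0, 0, 0]
  ],
  "grip": [0, 0]
}}

```text
t: 13.3
tool_pos: [0.4904, -0.095, 0.1187]
tool_rot: [-1.501, 0.621, -0.607]
contact_force: [-4.1, 0.8, -0.5]
opening: 0.0229
```

```bash

python3 - <<'E'
from h import *
o,M=mat();y=np.degrees(np.arctan2(M[1,0],M[0,0]))
arc(y);print(o['contact_force'],M.T@o['contact_force'])
E
```

```text
t 13.3 pos [ 0.4904 -0.095   0.1187] yaw -44.89 tilt 1.16 open 0.0229 F [-4.1  0.8 -0.5] Tq [0.31 0.07 0.7 ]
 dtool mm [0.4 0.8 2. ] dr [ 1.16  0.   -0.03]
[-4.07640363  0.82998449 -0.49699712] [-3.47356022  0.54514886 -2.27818766]
```

Call:
{"name": "servo_tool", "arguments": {
  "delta_pos": [
    [-0.0005, 0, 0.0],
    [0, 0, 0]
  ],
  "dr": [
    [1.1, -1.0, 0],
    [0, 0, 0]
  ],
  "grip": [0, 0]
}}

```text
t: 13.55
tool_pos: [0.4903, -0.0951, 0.1186]
tool_rot: [-1.486, 0.599, -0.6]
contact_force: [-0.1, -0.3, -3.2]
opening: 0.0227
```

```bash

python3 - <<'E'
from h import *
o,M=mat();y=np.degrees(np.arctan2(M[1,0],M[0,0]))
arc(y);print(M.T@o['contact_force'])
E
```

```text
t 13.55 pos [ 0.4903 -0.0951  0.1186] yaw -43.97 tilt 0.05 open 0.0227 F [-0.1 -0.3 -3.2] Tq [0.06 0.09 0.09]
 dtool mm [0.5 0.7 0.6] dr [-0.04  0.    0.03]
[ 0.13972645  3.16899061 -0.25072383]
```

Unloaded, with only the spanner's weight left. I'll lift straight up, slowly until the pins are clear.

Call:
{"name": "servo_tool", "arguments": {
  "delta_pos": [
    [0, -0.004, 0],
    [0, -0.005, 0],
    [0, -0.006, 0],
    [0, -0.008, 0]
  ],
  "dr": [
    [0, 0, 0],
    [0, 0, 0],
    [0, 0, 0],
    [0, 0, 0]
  ],
  "grip": [0, 0, 0, 0]
}}

```text
t: 14.05
tool_pos: [0.4898, -0.0946, 0.1419]
tool_rot: [-1.484, 0.602, -0.6]
contact_force: [0.2, -0.2, -3.2]
opening: 0.0227
```

Call:
{"name": "servo_tool", "arguments": {
  "delta_pos": [
    [0, -0.03, 0],
    [0, -0.03, 0],
    [0, 0, 0]
  ],
  "dr": [
    [0, 0, 0],
    [0, 0, 0],
    [0, 0, 0]
  ],
  "grip": [0, 0, 0]
}}

```text
t: 14.42
tool_pos: [0.4902, -0.0943, 0.2053]
tool_rot: [-1.483, 0.601, -0.601]
contact_force: [0.2, 0.4, -3.7]
opening: 0.0228
```

```bash

python3 - <<'E'
from h import *
goal([.52,.08,.2],-44)
for n,b,f in(('top',(290,180,350,240),10),('scene',(165,170,235,240),8.5)):
    t=ctrl.get_image(n)[:,:,::-1]; cv2.imwrite(f'pics/{n}9.png',t)
    cv2.imwrite(f'pics/c9{n}.png',cv2.resize(t[b[1]:b[3],b[0]:b[2]],None,fx=f,fy=f,interpolation=cv2.INTER_CUBIC))
E
```

```text
t 14.43 pos [ 0.4902 -0.0943  0.2053] yaw -44.06 tilt 0.15 open 0.0228 F [ 0.2  0.4 -3.7] Tq [ 0.09  0.01 -0.03]
 dtool mm [-99.8   5.8 146. ] dr [-0.14 -0.06 -0.04]
```

View pics/scene9.png

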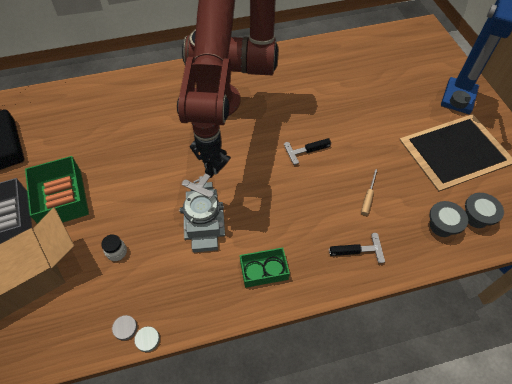

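View pics/c9top.png

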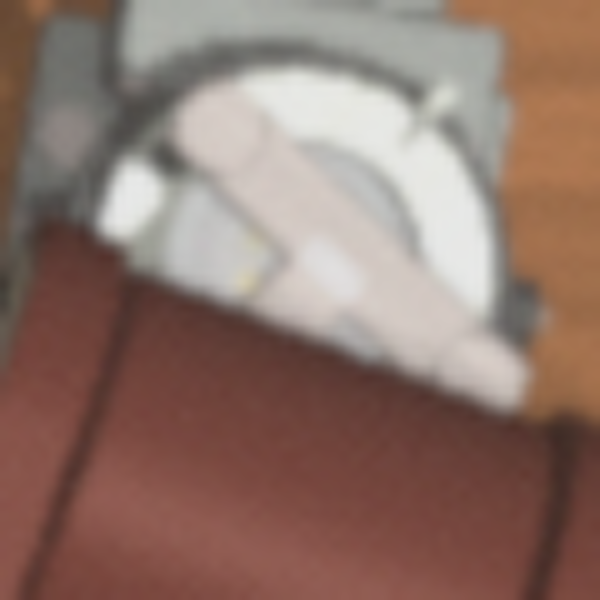

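View pics/c9scene.png

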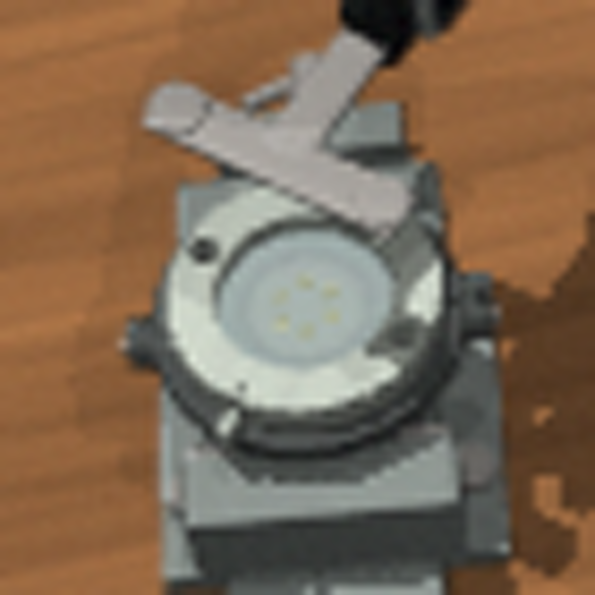

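The black line still meets the mark at (240,400) and the holes are empty. I'll put the spanner back on its old spot, which is free bench well clear of the vise.

Call:
{"name": "servo_tool", "arguments": {
  "delta_pos": [
    [-0.014, 0, 0.03],
    [-0.021, 0, 0.047],
    [-0.021, 0, 0.047],
    [-0.021, 0, 0.047],
    [-0.021, 0, 0.047]
  ],
  "dr": [
    [0, 0, 0],
    [0, 0, 0],
    [0, 0, 0],
    [0, 0, 0],
    [0, 0, 0]
  ],
  "grip": [0, 0, 0, 0, 0]
}}

```text
t: 15.15
tool_pos: [0.5668, 0.1346, 0.1909]
tool_rot: [-1.487, 0.624, -0.591]
contact_force: [1.0, -1.2, -3.6]
opening: 0.023
```

Call:
{"name": "servo_tool", "arguments": {
  "delta_pos": [
    [0, 0, 0],
    [0, 0, 0],
    [0, 0, 0],
    [0, 0, 0],
    [0, 0, 0]
  ],
  "dr": [
    [0, -9.4, 0],
    [0, -9.4, 0],
    [0, -9.4, 0],
    [0, -9.4, 0],
    [0, -9.4, 0]
  ],
  "grip": [0, 0, 0, 0, 0]
}}

```text
t: 15.78
tool_pos: [0.561, 0.1388, 0.1772]
tool_rot: [-1.565, -0.029, 0.092]
contact_force: [0.0, 0.3, -2.8]
opening: 0.0227
```

Call:
{"name": "servo_tool", "arguments": {
  "delta_pos": [
    [0, 0, 0],
    [0, 0, 0],
    [0, 0, 0],
    [0, 0, 0]
  ],
  "dr": [
    [0, -9.4, 0],
    [0, -9.4, 0],
    [0, -9.4, 0],
    [0, 0, 0]
  ],
  "grip": [0, 0, 0, 0]
}}

```text
t: 16.27
tool_pos: [0.5559, 0.1383, 0.1668]
tool_rot: [-1.504, -0.414, 0.499]
contact_force: [0.1, 0.4, -3.7]
opening: 0.0231
```

```bash

python3 - <<'E'
from h import *
goal([.577,.149,.08],31.5)
E
```

```text
t 16.27 pos [0.5559 0.1383 0.1668] yaw 33.53 tilt 3.23 open 0.0231 F [ 0.1  0.4 -3.7] Tq [-0.04 -0.01 -0.06]
 dtool mm [27.5 85.5 -5.5] dr [-1.79  1.99 -2.69]
```

Call:
{"name": "servo_tool", "arguments": {
  "delta_pos": [
    [0.0275, 0.01, -0.0055],
    [0, 0.03, 0],
    [0, 0.03, 0],
    [0, 0.01, 0],
    [0, 0, 0]
  ],
  "dr": [
    [-1.8, 2.0, -2.7],
    [0, 0, 0],
    [0, 0, 0],
    [0, 0, 0],
    [0, 0, 0]
  ],
  "grip": [0, 0, 0, 0, 0]
}}

```text
t: 16.9
tool_pos: [0.5794, 0.1488, 0.0786]
tool_rot: [-1.53, -0.415, 0.424]
contact_force: [-0.6, 0.4, -3.4]
opening: 0.023
```

```bash

python3 - <<'E'
from h import *
goal([.577,.149,.0185],31.5)
for n in('top','scene','wrist'):cv2.imwrite(f'pics/{n}10.png',ctrl.get_image(n)[:,:,::-1])
E
```

```text
t 16.9 pos [0.5794 0.1488 0.0786] yaw 30.67 tilt 0.3 open 0.023 F [-0.6  0.4 -3.4] Tq [ 0.01  0.03 -0.01]
 dtool mm [-1.6 60.1  1.3] dr [-0.09 -0.83 -0.29]
```

View pics/scene10.png

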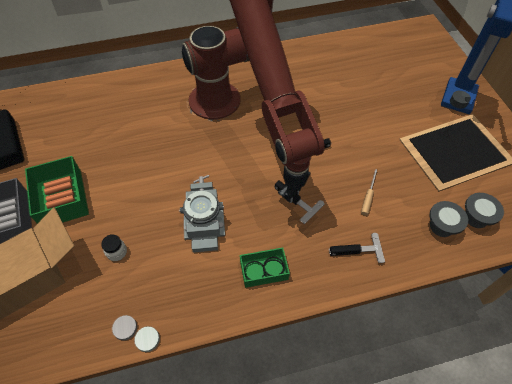

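Call:
{"name": "servo_tool", "arguments": {
  "delta_pos": [
    [-0.0016, 0.012, 0.0013],
    [0, 0.018, 0],
    [0, 0.014, 0],
    [0, 0.007, 0],
    [0, 0, 0]
  ],
  "dr": [
    [-0.1, 0, -0.3],
    [0, 0, 0],
    [0, 0, 0],
    [0, 0, 0],
    [0, 0, 0]
  ],
  "grip": [0, 0, 0, 0, 0]
}}

```text
t: 17.68
tool_pos: [0.5799, 0.1494, 0.0278]
tool_rot: [-1.531, -0.425, 0.414]
contact_force: [0.2, 0.4, -3.5]
opening: 0.0229
```

```bash

python3 - <<'E'
from h import *
goal([.577,.149,.0185],31)
E
```

```text
t 17.68 pos [0.5799 0.1494 0.0278] yaw 30.68 tilt 0.41 open 0.0229 F [ 0.2  0.4 -3.5] Tq [-0.02  0.11 -0.08]
 dtool mm [-2.7  9.3  1.1] dr [ 0.17 -0.32  0.38]
```

Call:
{"name": "servo_tool", "arguments": {
  "delta_pos": [
    [0, 0.003, 0],
    [0, 0.003, 0],
    [0, 0.001, 0],
    [0, 0, 0]
  ],
  "dr": [
    [0.2, 0, 0.4],
    [0, 0, 0],
    [0, 0, 0],
    [0, 0, 0]
  ],
  "grip": [0, 0, 0, 0]
}}

```text
t: 18.18
tool_pos: [0.5811, 0.1496, 0.0216]
tool_rot: [-1.53, -0.421, 0.418]
contact_force: [-0.4, -0.1, -4.5]
opening: 0.0229
```

```bash

python3 - <<'E'
from h import *
goal([.577,.149,.0185],31)
E
```

```text
t 18.18 pos [0.5811 0.1496 0.0216] yaw 30.67 tilt 0.08 open 0.0229 F [-0.4 -0.1 -4.5] Tq [-0.03  0.02  0.04]
 dtool mm [-3.8  3.1  1.6] dr [ 0.01 -0.33  0.08]
```

Call:
{"name": "servo_tool", "arguments": {
  "delta_pos": [
    [0, 0.0015, 0],
    [0, 0.001, 0],
    [0, 0, 0]
  ],
  "dr": [
    [0, 0, 0],
    [0, 0, 0],
    [0, 0, 0]
  ],
  "grip": [0, 0, 0]
}}

```text
t: 18.55
tool_pos: [0.5813, 0.1496, 0.0193]
tool_rot: [-1.53, -0.421, 0.418]
contact_force: [0.4, 1.1, -3.4]
opening: 0.0229
```

```bash

python3 - <<'E'
from h import *
goal([.577,.149,.0185],31)
E
```

```text
t 18.55 pos [0.5813 0.1496 0.0193] yaw 30.68 tilt 0.12 open 0.0229 F [ 0.4  1.1 -3.4] Tq [-0.11  0.04  0.02]
 dtool mm [-4.   0.8  1.6] dr [ 0.02 -0.32  0.12]
```

Call:
{"name": "servo_tool", "arguments": {
  "delta_pos": [
    [0, 0.0008, 0],
    [0, 0.0004, 0],
    [0, 0, 0]
  ],
  "dr": [
    [0, 0, 0],
    [0, 0, 0],
    [0, 0, 0]
  ],
  "grip": [0, 0, 0]
}}

```text
t: 18.92
tool_pos: [0.5815, 0.1497, 0.0186]
tool_rot: [-1.53, -0.422, 0.418]
contact_force: [-0.4, -0.5, -3.9]
opening: 0.0224
```

```bash

python3 - <<'E'
from h import *
goal([.577,.149,.0185],31)
E
```

```text
t 18.93 pos [0.5815 0.1497 0.0186] yaw 30.68 tilt 0.14 open 0.0224 F [-0.4 -0.5 -3.9] Tq [-0.    0.11  0.05]
 dtool mm [-4.2  0.1  1.7] dr [ 0.03 -0.32  0.13]
```

Call:
{"name": "servo_tool", "arguments": {
  "delta_pos": [
    [0, 0.0008, 0],
    [0, 0.0005, 0],
    [0, 0, 0]
  ],
  "dr": [
    [0, 0, 0],
    [0, 0, 0],
    [0, 0, 0]
  ],
  "grip": [0, 0, 0]
}}

```text
t: 19.3
tool_pos: [0.5817, 0.1497, 0.0185]
tool_rot: [-1.53, -0.422, 0.418]
contact_force: [-0.3, 0.1, -0.8]
opening: 0.0227
```

```bash

python3 - <<'E'
from h import *
goal([.577,.149,.0185],31)
E
```

```text
t 19.3 pos [0.5817 0.1497 0.0185] yaw 30.69 tilt 0.13 open 0.0227 F [-0.3  0.1 -0.8] Tq [-0.07  0.16 -0.01]
 dtool mm [-4.4  0.   1.8] dr [ 0.04 -0.31  0.12]
```

The spanner is touching the bench. One more light nudge down, then I'll open partway and retreat.

Call:
{"name": "servo_tool", "arguments": {
  "delta_pos": [
    [0, 0.0007, 0],
    [0, 0, 0],
    [0, 0, 0],
    [0, 0, 0],
    [0, 0, 0]
  ],
  "dr": [
    [0, 0, 0],
    [0, 0, 0],
    [0, 0, 0],
    [0, 0, 0],
    [0, 0, 0]
  ],
  "grip": [0, 0, 0.5, 1, 1],
  "grip_force": 20
}}

```text
t: 19.92
tool_pos: [0.5834, 0.15, 0.019]
tool_rot: [-1.53, -0.424, 0.415]
contact_force: [0.3, 0.5, -0.0]
opening: 0.0761
```

Call:
{"name": "servo_tool", "arguments": {
  "delta_pos": [
    [0, 0, 0],
    [0, 0, 0],
    [0, -0.02, 0],
    [0, -0.04, 0],
    [0, -0.05, 0]
  ],
  "dr": [
    [0, 0, 0],
    [0, 0, 0],
    [0, 0, 0],
    [0, 0, 0],
    [0, 0, 0]
  ],
  "grip": [1, 1, 1, 1, 1]
}}

```text
t: 20.55
tool_pos: [0.5799, 0.1494, 0.1291]
tool_rot: [-1.529, -0.418, 0.421]
contact_force: [0.4, -0.4, -0.3]
opening: 0.0852
```

Call:
{"name": "servo_tool", "arguments": {
  "delta_pos": [
    [-0.04, -0.04, 0],
    [-0.05, -0.03, 0.02],
    [-0.05, -0.02, 0.05],
    [-0.02, 0, 0.02],
    [0, 0, 0]
  ],
  "dr": [
    [0, 0, 0],
    [0, 0, 0],
    [0, 0, 0],
    [0, 0, 0],
    [0, 0, 0]
  ],
  "grip": [1, 1, 1, 1, 1]
}}

```text
t: 21.18
tool_pos: [0.4074, 0.1425, 0.2329]
tool_rot: [-1.532, -0.438, 0.401]
contact_force: [1.0, 0.1, -0.5]
opening: 0.0853
```

```bash

python3 - <<'E'
from h import *
goal([.577,.149,.0185],31)
for n in('top','scene'):
    t=ctrl.get_image(n)[:,:,::-1];cv2.imwrite(f'pics/{n}11.png',t)
    b,f=((290,180,350,240),10) if n=='top' else ((165,170,235,240),8.5)
    cv2.imwrite(f'pics/c11{n}.png',cv2.resize(t[b[1]:b[3],b[0]:b[2]],None,fx=f,fy=f,interpolation=cv2.INTER_CUBIC))
E
```

```text
t 21.18 pos [0.4074 0.1425 0.2329] yaw 30.64 tilt 1.35 open 0.0853 F [ 1.   0.1 -0.5] Tq [-0.02 -0.02 -0.  ]
 dtool mm [144.5 218.3 -79. ] dr [ 0.5  -0.36  1.25]
```

View pics/scene11.png

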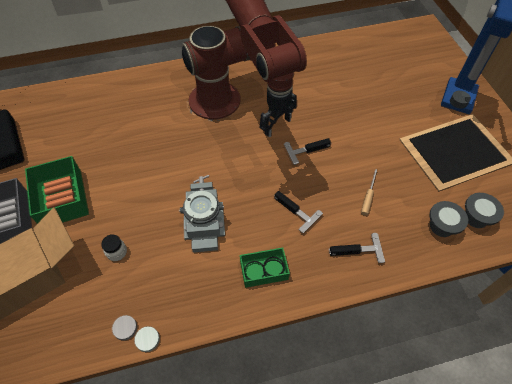

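View pics/top11.png

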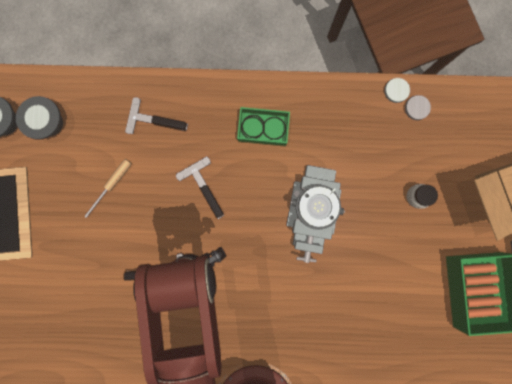

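View pics/c11top.png

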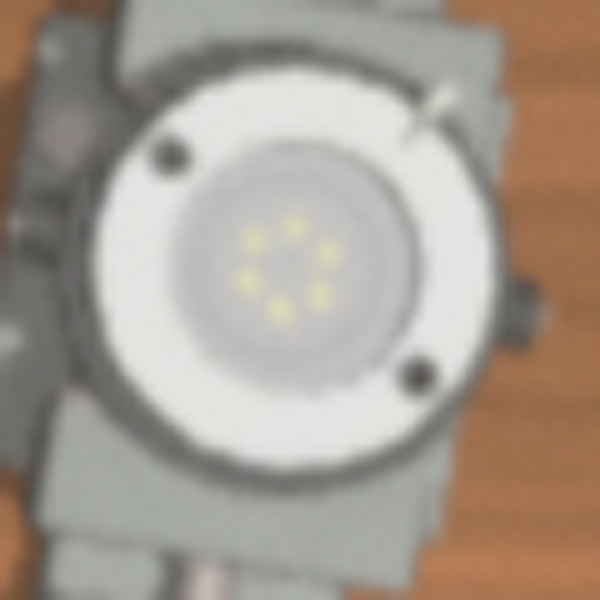

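```bash
python3 - <<'E'
from station import ctrl
print(ctrl.finish_job())
E
```

```text
the job is handed in; nothing more can be done
None
```

The ring is turned clockwise to its stop. The spanner is back on the bench, flat with its pins down, within a few millimetres of where it started and clear of the vise. The job was handed in at about 21 s.

- **Spanner:** I took the one farthest to the robot's right. With both pins fully down, the crossbar met the ring's face at the expected height before I turned anything.
- **Turning:** The ring moved about 45° against 0.4 N m. The torque then rose to 2.3 N m, which I took as the stop.
- **Ring position:** In the last top view the line meets the mark. The two holes put the ring at -41.5° and the mark at about -41°, which agree within what I could measure.
- **Other things:** The final pictures show the jar, screwdriver, bin and the two other spanners where they were. The arm hid one of those spanners in the top view, so I checked it in the scene view.
- **Forces:** The readings between moves showed at most about 9 N at the wrist. There was no sign of the gripper touching the vise, lamp or ring.

Two readings were slightly off. The top and scene cameras disagreed by about 1–2 mm on where the spanner and ring were, and I took a value in between. The spanner also slipped less than 1 mm in the gripper while turning, so I lowered it the last bit by feel.

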